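# Fetch the offset lever from the drawer and hold it level over its nest

### The job

Pull the wide drawer of the low grey cabinet out to its stop and leave it out, then lift the cast offset lever out of it, gripped across its arm at the balance point near the heavy boss. Finish while still holding the lever, level and still, about 5 cm clear above the nest fixture, with its boss directly over the round cup and its small end eye directly over the fork, so that the nest can be oiled before the lever goes in: do not let go and do not set it down. Do not knock over any of the glassware, bottles or the cell block standing around.

Things in the scene. Friction and masses are not known exactly. Their poses are not given: they have to be found in the camera images.
- cabinet_drawer0 (a joint): How far the drawer is pulled out, in m: 0 closed, 0.1256 at its stop. It slides out along the cabinet's own -x; light friction (about 1 N) and it stays where it is left. It may start up to 10 mm open.
- cabinet: Low fixed grey cabinet with one white-fronted drawer, 190 (x) x 290 (y) x 90 mm high; origin at the centre of its underside, on the worktop; its front looks along its own -x. Drawer inside 145 mm deep, 248 mm wide, floor 22 mm, side walls 68 mm and front panel 79 mm above the worktop; a small loose tube fitting lies at its back. A cell block stands on the cabinet top.
- cabinet_drawer0_handle (a point): Middle of the drawer's handle, a horizontal round steel bar 11 mm thick and 120 mm long along the cabinet's y, 35 mm in front of the drawer front (24 mm or more open behind it) and 52 mm above the worktop, 38 mm below the cabinet top; moves with the drawer. Axes as the cabinet's.
- lever: Loose cast steel lever, 196 mm long, lying in the drawer on its boss and eye, boss to the robot's left. Boss 48 mm dia, 32 mm high, 22 mm bore; arm 16 mm wide, flat sides, from 12 to 28 mm above the underside; eye 24 mm dia, 28 mm high. Origin: underside, below the balance point, on the arm's centre line 45 mm from boss axis, 115 mm from eye axis; x from boss to eye, z up. 0.3 to 0.65 kg.
- lever_boss (a point): Centre of the boss's underside, on the lever, at (-45, 0, 0) mm in the lever's frame.
- lever_eye (a point): Centre of the end eye's underside, on the lever, at (115, 0, 0) mm in the lever's frame.
- nest: Nest fixture fixed on the worktop: aluminium plate 224 x 84 x 10 mm; steel cup ring (68 mm outside, 54 mm inside, rim at 20 mm) round a 14 mm pin near one end, fork of two steel blocks (30 mm gap) at the other; pin and fork tops are highest, 24 mm above the worktop. Origin: on the worktop, below where the lever's balance point belongs; x from cup to fork, z up.
- nest_cup (a point): Centre of the cup's floor, 10 mm above the worktop, at (-45, 0, 10) mm in the nest's frame.
- nest_fork (a point): Middle of the fork's gap at plate level, 10 mm above the worktop, at (115, 0, 10) mm in the nest's frame.
- beaker: Bystander: empty glass beaker 56 mm diameter, 68 mm tall, origin under its centre.
- vial: Bystander: small capped vial 25 mm diameter, 50 mm tall, origin under its centre.
- bottle: Bystander: clear bottle with blue cap 56 mm diameter, 111 mm tall, origin under its centre.
- block: Bystander: dark cell block with a blue cap, 56 x 62 x 76 mm tall, standing loose on the cabinet top, origin under its centre.
- flask: Bystander: conical flask 63 mm diameter, 98 mm tall, origin under its centre.

How it is judged:
On the way, in this order (a step that is already met when the one before it is completed fails the run):
1. the drawer is pulled out to its stop (within 7 mm) (value of joint cabinet_drawer0 above 0.118 m), for 0.2 s.
2. the lever is lifted clear of the drawer, gripped within 15 mm of its balance point (contact force between lever and the fingers above 1 N and x of the grasp point in the frame of lever between -0.015 and 0.015 m and height (world z) of lever above 0.06 m and contact force between lever and cabinet below 0.2 N), for 0.2 s.
At the end, for the whole second after the job is handed in: Drawer still within 7 mm of its stop; lever held within 15 mm of its balance point, still, level within 5 degrees, touching neither nest nor cabinet, underside 50 to 105 mm above the worktop, boss within 15 mm of the cup centre and eye within 15 mm of the fork middle, seen from above (value of joint cabinet_drawer0 above 0.118 m and contact force between lever and the fingers above 1 N and x of the grasp point in the frame of lever between -0.015 and 0.015 m and angle between lever's own z axis and vertical below 0.09 rad and horizontal distance between lever_boss and nest_cup below 0.015 m and horizontal distance between lever_eye and nest_fork below 0.015 m and height (world z) of lever between 0.05 and 0.105 m and contact force between lever and nest below 0.2 N and contact force between lever and cabinet below 0.2 N and linear speed of lever below 0.02 m/s); the arm keeps its last pose, push and grip.
It fails at once if the beaker is knocked over (angle between beaker's own z axis and vertical above 0.6 rad).
It fails at once if the vial is knocked over (angle between vial's own z axis and vertical above 0.6 rad).
It fails at once if the bottle is knocked over (angle between bottle's own z axis and vertical above 0.6 rad).
It fails at once if the flask is knocked over (angle between flask's own z axis and vertical above 0.6 rad).
It fails at once if the block is knocked over (angle between block's own z axis and vertical above 0.6 rad).
It also fails if it takes over 48 s, if anything falls off the work surface, if the arm or the gripper's body presses on something with over 40 N, if the wrist force passes 120 N, or if a joint passes its speed limit or range.

### The arm

A 7-joint arm with a two-finger parallel gripper is mounted at the origin on a cart in front of the work surface, level with it; the furniture and walls round the work are solid. World frame = base frame: x ahead of the robot, y to its left, z up, the work surface at z = 0. Lengths are in m, angles in rad, forces in N, time in s.
With the tool pointing down it reaches from about 0.425 to 0.95 m from the base axis. Payload 16.7 kg.
Tool frame: the origin (TCP) lies between the finger pads; the fingertips stand ahead of it and the grasp point (between the pads) lies 2 mm behind it (robot.tcp_to_tips is the z of the fingertips in the tool frame, in m); z points along the fingers, y is the line along which they close (so a half turn about z gives the same grasp; the last joint's range is limited). The gripper opens to 94 mm and grips with 3 to 60 N. Pads are 16 mm wide; open, the fingers measure 119 mm over their backs; the gripper's body (75 mm by 177 mm) begins 78 mm behind the grasp point.
Start: joints at [1.044, 0.426, 0.074, 1.606, -0.034, 1.111, -0.067], TCP at [0.248, -0.628, 0.222] pointing down, gripper open.
Joint ranges: [-2.85, 2.85], [-0.5, 2.14], [-1.23, 1.37], [0.21, 2.46], [-1.02, 4.16], [0.16, 2.05], [-2.73, 2.73]. Speed limits (rad/s): [1.89, 1.89, 2.39, 2.39, 3.01, 3.01, 3.01].

### API

Orientations are given as a rotation vector (axis times angle).
In Python, from workcell import monitor, vision, robot gives the robot as it stands. The module is installed in compiled form; this text tells all that it offers.
- The arm moves only by the tool nudge_tcp, called after "Emit:" as a command line: name --argument value ..., lists and objects as JSON in quotes. Schema: {"type":"object","properties":{"steps":{"type":"array","items":{"type":"array","prefixItems":[{"type":"array","items":{"type":"number"},"minItems":3,"maxItems":3},{"type":"array","items":{"type":"number"},"minItems":3,"maxItems":3}],"minItems":2,"maxItems":2},"minItems":1,"maxItems":20},"finger_gap":{"type":"number"},"squeeze":{"type":"number"},"only":{"type":"string"},"quiet":{"type":"boolean"},"lines":{"type":"string"}},"required":["steps"],"additionalProperties":false}. steps is a list of rows, 1 to 20 of them, each written [[dx, dy, dz], [rx, ry, rz]]: dx, dy, dz in normalised numbers (1 is 750 mm), then a rotation vector rx, ry, rz in shares of pi/2 rad (1.0 is pi/2 rad); each row shifts and turns the commanded pose from where the row before left it, along the tool's axes as they then stand; what a row does not reach is not made up. A row lasts 1/12 s, in which the tool goes at most 0.0417 m and 0.125 rad, less where a joint would pass 70% of its speed; a pose out of reach is approached as far as the arm can. finger_gap is the opening from 0.0 (shut) to 1.0 (fully open), set as the call begins (left out keeps the last). The fingers move at their own pace and stop on an object; squeeze is the grip in N (left out, the last holds). Time passes only in rows, so rows that do not move let the fingers close. The tool returns the time, the measured TCP pose, the force, the opening and the grip force at its end. only (a regular expression) keeps the lines of the reply that match it, lines (a string "A,B") keeps lines A to B, and quiet returns only ok. Shift and turn numbers lie between -1 and 1, and a call with a number outside is refused. Input that does not fit is refused with a message, and nothing moves.
- monitor.sense(): the state, without advancing time (a new reading comes with each control period).
- vision.get_image(name): name is "scene" or "top" or "wrist"; returns (picture, depth): 384x512x3 uint8, blue, green, red; 384x512 float32, m along the optical axis (not along the pixel's ray), 0 where there is no reading.
- vision.camera_model(name): a dict with "camera_matrix" (3x3 intrinsics, pixels), "eye" and "orientation" of the camera in the world; the wrist camera has in their place "hand_eye" (4x4, takes a point from camera to tool coordinates, whose origin is the TCP and whose axes are the flange's). Camera axes: x right, y down, z forward; pixel columns grow to the right and rows downward; lengths in m; the calibration is good to about 2 mm. A picture is of the moment at which its call begins: read the wrist's pose just before it. camera_model takes no time and is no camera call.
- robot.finish_job(): hands the job in; it is judged then, once.
The state is a dict: "time_s": time; "joints": joint angles; "dq": joint speeds; "joint_efforts": joint torques, N m; "position": TCP position; "tcp_rot": TCP orientation; "force": force on the tool from outside, world axes, zero at the start; "wrist_torque": the same for the moment, N m; "finger_gap": opening from 0.0 (shut) to 1.0 (fully open); "finger_force": force on a finger pad.
Only numpy, scipy, OpenCV 4.12 (cv2) and the standard library are available. Lean on these libraries where they do the work, as an engineer would, in place of code of your own. Each camera call takes 0.05 s, during which the arm holds its last target. There are 200 camera calls.

## Working session

There is one attempt and no reset: what is moved stays moved. The work goes in short steps, Python scripts to look and compute and a tool call to move; the robot and the scene stay as the last step left them, time stands still between calls to the robot, and variables do not carry over. Pictures are saved under pics/ and viewed, at most 10 in all, crops included, and the job is handed in when it is done.

```bash
mkdir -p pics; cat > h.py <<'E'
import numpy as np, cv2
from scipy.spatial.transform import Rotation as R
from workcell import monitor, vision, robot
def cam(n):
    m=vision.camera_model(n);K=np.array(m["camera_matrix"])
    if n=="wrist":
        s=monitor.sense();T=np.eye(4);T[:3,:3]=R.from_rotvec(s["tcp_rot"]).as_matrix();T[:3,3]=s["position"]
        T=T@np.array(m["hand_eye"])
        return K,T[:3,:3],T[:3,3]
    o=np.array(m["orientation"],float)
    Rm=o if o.shape==(3,3) else (R.from_rotvec(o).as_matrix() if o.size==3 else R.from_quat(o).as_matrix())
    return K,Rm,np.array(m["eye"])
def plane(c,u,v,z):
    K,Rm,e=c;d=Rm@np.linalg.inv(K)@np.array([u,v,1.]);return e+d*(z-e[2])/d[2]
def cloud(c,D):
    K,Rm,e=c;v,u=np.indices(D.shape);p=np.stack([u,v,np.ones_like(u)],-1)@np.linalg.inv(K).T*D[...,None]
    return p@Rm.T+e
E
python3 - <<'E'
from h import *
print(robot.tcp_to_tips,vision.camera_model("top"))
for n in("top","scene"):
    c=cam(n);p,D=vision.get_image(n);cv2.imwrite(f"pics/{n}0.png",p);np.savez(f"/tmp/{n}0.npz",p=p,D=D,K=c[0],R=c[1],e=c[2])
    P=cloud(c,D)
    print(n,c[2]);
    for v in range(20,384,60): print([tuple(np.round(P[v,u],3)) for u in range(50,512,100)])
s=monitor.sense();print(s)
E
```

```text
0.017 {'camera_matrix': array([[370.45090047,   0.        , 256.86483224],
       [  0.        , 370.45090047, 190.8882413 ],
       [  0.        ,   0.        ,   1.        ]]), 'eye': array([0.44913688, 0.00975752, 1.1378352 ]), 'orientation': array([-2.16129839,  2.13592807, -0.16056879])}
top [0.44913688 0.00975752 1.1378352 ]
[(np.float64(0.803), np.float64(0.343), np.float64(0.586)), (np.float64(0.801), np.float64(0.181), np.float64(0.593)), (np.float64(0.802), np.float64(0.022), np.float64(0.595)), (np.float64(0.802), np.float64(-0.136), np.float64(0.599)), (np.float64(0.802), np.float64(-0.293), np.float64(0.602))]
[(np.float64(0.801), np.float64(0.462), np.float64(0.368)), (np.float64(0.802), np.float64(0.242), np.float64(0.373)), (np.float64(0.802), np.float64(0.024), np.float64(0.379)), (np.float64(0.803), np.float64(-0.191), np.float64(0.383)), (np.float64(0.802), np.float64(-0.402), np.float64(0.392))]
[(np.float64(0.71), np.float64(0.541), np.float64(0.209)), (np.float64(0.757), np.float64(0.329), np.float64(0.056)), (np.float64(0.752), np.float64(0.027), np.float64(0.0
[... 3492 characters left out ...]
ay([ 1.04448273,  0.42666672,  0.07390194,  1.60655618, -0.03407645,
        1.11081126, -0.06712039]), 'dq': array([-1.99703716e-04,  1.74041394e-04, -3.40064805e-04, -4.80580785e-03,
       -5.73190998e-05,  8.31032796e-04, -4.48305864e-04]), 'joint_efforts': array([ 8.89533840e-03, -9.37463093e+01,  3.67698513e+00, -4.55043769e+01,
       -4.85859287e-02,  1.68351625e-02,  1.12739892e-04]), 'position': array([ 0.24816806, -0.62730641,  0.22184312]), 'tcp_rot': array([-3.08491316e+00, -5.88056590e-01,  5.36763820e-04]), 'force': array([0.47408183, 0.13795646, 0.61792764]), 'wrist_torque': array([-0.02749855, -0.01786002, -0.02413264]), 'finger_force': 0.0, 'finger_gap': 0.9996057894741635}
```

View pics/top0.png

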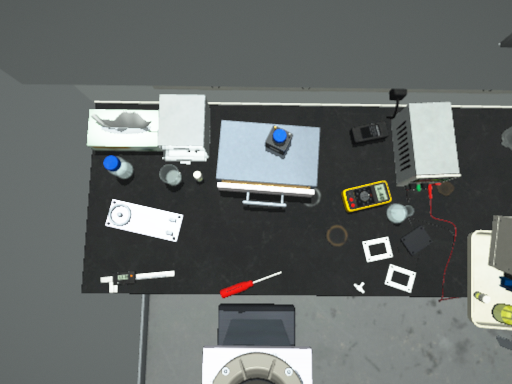

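View pics/scene0.png

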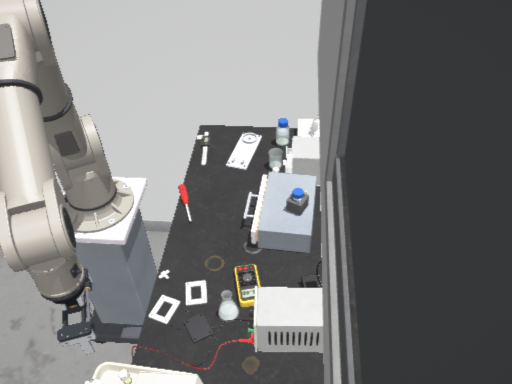

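The top view shows the cabinet at px (218–320, 122–195) and its handle bar at about (265,203). The nest is at (105–183, 200–240), with the cup at (120,214) and the fork near (172,228). The beaker is at (172,176), vial (198,176), bottle (115,167), flask (398,213), and the block is on the cabinet top.

```bash
python3 - <<'E'
from h import *
d=np.load("/tmp/top0.npz");c=(d["K"],d["R"],d["e"]);p,D=d["p"],d["D"];P=cloud(c,D)
def fit(mask,name,z):
    k,l,s,_=cv2.connectedComponentsWithStats(mask.astype(np.uint8));i=1+np.argmax(s[1:,4]);m=(l==i)
    v,u=np.nonzero(m);Q=np.array([plane(c,a,b,z)[:2] for a,b in zip(u,v)],np.float32)
    r=cv2.minAreaRect(Q);print(name,s[i],np.round(r[0],4),np.round(r[1],4),r[2],"medz",np.median(P[m][:,2]));return m
v,u=np.indices(D.shape)
box=lambda a,b,e,f:(u>=a)&(u<b)&(v>=e)&(v<f)
fit(box(205,335,110,200)&(P[...,2]>.08)&(P[...,2]<.1),"cabtop",.09)
g=p.max(2)
h=box(235,295,192,215)&(P[...,2]>.035)&(P[...,2]<.062)&(P[...,0]<0.595)
m=fit(h,"handle",.055)
print(np.round(P[203,245:290:5],3).tolist())
m=fit(box(98,190,195,248)&(g>90)&(P[...,2]<.05),"nest",.01)
s=np.hypot(0,0)
big=cv2.resize(p[150:260,90:330],None,fx=3.3,fy=3.3,interpolation=cv2.INTER_CUBIC);cv2.imwrite("pics/crop1.png",big)
for n,a in dict(beaker=(158,186,162,190),vial=(190,205,168,184),bottle=(102,134,152,182),flask=(384,412,200,226)).items():
    q=P[box(*a)&(P[...,2]>.015)&(P[...,2]<.13)];print(n,np.round(q.min(0),3),np.round(q.max(0),3),len(q))
E
```

```text
cabtop [ 216  120  104   67 5390] [ 0.7153 -0.0245] [0.2899 0.1768] 86.24696350097656 medz 0.08974638119744727
handle [242 195  44  12 198] [ 0.5783 -0.0144] [0.0326 0.1265] 0.6868177652359009 medz 0.05581975243906645
[[0.57, 0.04, 0.056], [0.449, 0.01, 1.138], [0.571, 0.011, 0.055], [0.571, -0.004, 0.057], [0.571, -0.019, 0.055], [0.571, -0.033, 0.059], [0.571, -0.048, 0.057], [0.571, -0.063, 0.058], [0.572, -0.078, 0.052]]
nest [ 105  199   79   43 2123] [0.5201 0.3474] [0.2263 0.0868] 77.9698715209961 medz 0.009543476774277027
beaker [0.628 0.22  0.016] [0.691 0.294 0.072] 218
vial [0.644 0.174 0.016] [0.669 0.197 0.055] 75
bottle [0.648 0.392 0.015] [0.703 0.443 0.114] 473
flask [ 0.522 -0.455  0.015] [ 0.589 -0.377  0.1  ] 371
```

View pics/crop1.png

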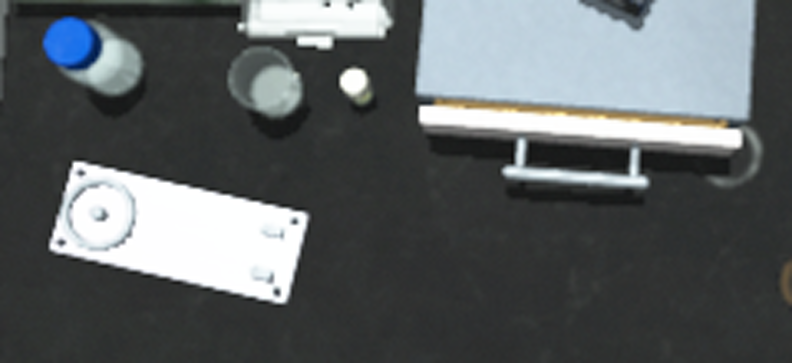

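The crop shows the handle bar running from about crop px (504,172) to (648,183). The nest pin is at (99,214) and the fork blocks at (272,231) and (263,274).

```bash
cat >> h.py <<'E'
def go(tgt,yd=None):
    """displacement in tool axes; yd: desired tool y azimuth -> angle about tool z"""
    s=monitor.sense();Rt=R.from_rotvec(s["tcp_rot"]).as_matrix()
    y=np.degrees(np.arctan2(Rt[1,1],Rt[0,1]))
    print("t",round(s["time_s"],2),"tcp",np.round(s["position"],4),"toolz",np.round(Rt[:,2],3),"y az",round(y,2),"-> d tool",np.round(Rt.T@(np.array(tgt)-s["position"]),4),
      None if yd is None else "rz %.4f"%-np.radians((yd-y+180)%360-180))
E
python3 - <<'E'
from h import *
d=np.load("/tmp/top0.npz");c=(d["K"],d["R"],d["e"]);P=cloud(c,d["D"])
f=lambda x,y:(x/3.3+90,y/3.3+150)
q=lambda x,y,z:plane(c,*f(x,y),z)
a,b=q(504,172,.055),q(648,183,.055);print("handle",a,b,(a+b)/2,np.linalg.norm(a-b),np.degrees(np.arctan2(*(a-b)[:2][::-1]))-90)
pin=q(99,214,.024);fk=(q(272,231,.024)+q(263,274,.024))/2
print("pin",pin,"fork",fk,np.linalg.norm(pin-fk))
v,u=np.indices(P.shape[:2])
B=P[(P[...,2]>.1)&(P[...,2]<.18)&(u>250)&(u<310)&(v>110)&(v<165)];print("block",B.min(0),B.max(0))
h=(a+b)/2+(a-b)/np.linalg.norm(a-b)*.025;az=np.degrees(np.arctan2(*(a-b)[:2][::-1]))-90;print(h)
go([h[0],h[1],.2],az)
E
```

```text
handle [0.57277128 0.04666545 0.055     ] [ 0.56446257 -0.08168425  0.055     ] [ 0.56861693 -0.0175094   0.055     ] 0.1286183557929059 -3.7038725610299252
pin [0.53341351 0.415624   0.024     ] fork [0.50034221 0.26088412 0.024     ] 0.15823444474392784
block [ 0.70895585 -0.09068042  0.10069284] [ 0.78194255 -0.01522255  0.17077428]
[0.57023192 0.00743838 0.055     ]
t 0.1 tcp [ 0.2482 -0.6273  0.2218] toolz [-0.001  0.001 -1.   ] y az -68.42 -> d tool [ 0.533  -0.4717  0.0223] rz -1.1294
```

The rows are not in the units I measure in: shifts go in shares of 750 mm and turns go in shares of pi/2 rad. I convert before sending: 0.0296 m / 0.75 = 0.0395, -0.0262 m / 0.75 = -0.0349.

Emit:
nudge_tcp --steps '[[[0.0395,-0.0349,0],[0,0,0]],[[0.0395,-0.0349,0],[0,0,0]],[[0.0395,-0.0349,0],[0,0,0]],[[0.0395,-0.0349,0],[0,0,0]],[[0.0395,-0.0349,0],[0,0,0]],[[0.0395,-0.0349,0],[0,0,0]],[[0.0395,-0.0349,0],[0,0,0]],[[0.0395,-0.0349,0],[0,0,0]],[[0.0395,-0.0349,0],[0,0,0]],[[0.0395,-0.0349,0],[0,0,0]],[[0.0395,-0.0349,0],[0,0,0]],[[0.0395,-0.0349,0],[0,0,0]],[[0.0395,-0.0349,0],[0,0,0]],[[0.0395,-0.0349,0],[0,0,0]],[[0.0395,-0.0349,0],[0,0,0]],[[0.0395,-0.0349,0],[0,0,0]],[[0.0395,-0.0349,0],[0,0,0]],[[0.0395,-0.0349,0],[0,0,0]]]' --finger_gap 0.3

```text
time_s: 1.6
position: [0.5706, 0.0087, 0.2224]
tcp_rot: [-3.086, -0.588, 0.0]
force: [1.4, -0.5, -0.3]
finger_gap: 0.301
finger_force: 0.0
```

Emit:
nudge_tcp --steps '[[[0,0,0],[0,0,-0.0719]],[[0,0,0],[0,0,-0.0719]],[[0,0,0],[0,0,-0.0719]],[[0,0,0],[0,0,-0.0719]],[[0,0,0],[0,0,-0.0719]],[[0,0,0],[0,0,-0.0719]],[[0,0,0],[0,0,-0.0719]],[[0,0,0],[0,0,-0.0719]],[[0,0,0],[0,0,-0.0719]],[[0,0,0],[0,0,-0.0719]],[[0,0,0],[0,0,0]],[[0,0,0],[0,0,0]]]'

```text
time_s: 2.6
position: [0.5701, 0.0067, 0.2223]
tcp_rot: [-2.295, -2.144, 0.0]
force: [0.5, -0.3, -0.5]
finger_gap: 0.3
finger_force: 0.0
```

```bash
python3 - <<'E'
from h import *
go([.5702,.0074,.05],-3.7);print(monitor.sense()["joints"])
c=cam("wrist");p,D=vision.get_image("wrist");cv2.imwrite("pics/w1.png",p)
P=cloud(c,D);m=(P[...,2]>.045)&(P[...,2]<.062)&(P[...,0]<.58)&(P[...,0]>.55)&(abs(P[...,1]-.0074)<.015)
print(m.sum(),np.median(P[m],0),P[m].min(0),P[m].max(0))
E
```

```text
t 2.6 tcp [0.5701 0.0067 0.2223] toolz [-0.  0. -1.] y az -3.89 -> d tool [7.000e-04 1.000e-04 1.723e-01] rz -0.0033
[ 0.29778327  0.2976598  -0.50954716  1.8188282   0.1637716   1.0672378
 -0.34035718]
214 [0.57106312 0.0077832  0.05723364] [ 0.56511413 -0.00745199  0.0528365 ] [0.57685406 0.02221227 0.05977567]
```

View pics/w1.png

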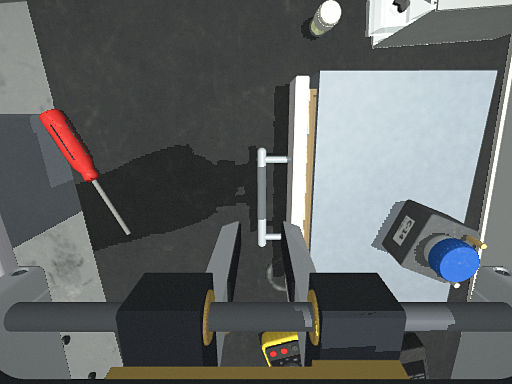

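The wrist view shows the bar (px 262, 150–240) squarely between the open fingers, with the block well to the right. I'll descend, grip and pull.

Emit:
nudge_tcp --steps '[[[0,0.0007,0.0373],[0,0,0]],[[0,0.0007,0.0373],[0,0,0]],[[0,0,0.0373],[0,0,0]],[[0,0,0.0373],[0,0,0]],[[0,0,0.0373],[0,0,0]],[[0,0,0.0373],[0,0,0]],[[0,0,0],[0,0,0]]]'

```text
time_s: 3.23
position: [0.5684, 0.0066, 0.0499]
tcp_rot: [-2.291, -2.143, 0.008]
force: [-1.8, 0.4, -0.8]
finger_gap: 0.296
finger_force: 0.0
```

Emit:
nudge_tcp --steps '[[[0,0,0],[0,0,0]],[[0,0,0],[0,0,0]],[[0,0,0],[0,0,0]],[[0,0,0],[0,0,0]],[[0,0,0],[0,0,0]],[[0,0,0],[0,0,0]]]' --finger_gap 0.0 --squeeze 20

```text
time_s: 3.73
position: [0.5724, 0.0069, 0.0563]
tcp_rot: [2.291, 2.147, 0.003]
force: [0.2, 1.3, 9.1]
finger_gap: 0.11
finger_force: 20.0
```

In the tool's units: -0.015 m / 0.75 = -0.02, -0.012 m / 0.75 = -0.016.

Emit:
nudge_tcp --steps '[[[0,-0.016,0],[0,0,0]],[[0,-0.02,0],[0,0,0]],[[0,-0.02,0],[0,0,0]],[[0,-0.02,0],[0,0,0]],[[0,-0.02,0],[0,0,0]],[[0,-0.02,0],[0,0,0]],[[0,-0.016,0],[0,0,0]],[[0,-0.0107,0],[0,0,0]],[[0,-0.008,0],[0,0,0]],[[0,-0.0053,0],[0,0,0]],[[0,0,0],[0,0,0]],[[0,0,0],[0,0,0]]]'

```text
time_s: 4.73
position: [0.4558, 0.0147, 0.0562]
tcp_rot: [2.29, 2.147, 0.004]
force: [-1.3, 0.3, 13.2]
finger_gap: 0.108
finger_force: 20.0
```

In the tool's units: -0.002 m / 0.75 = -0.0027.

Emit:
nudge_tcp --steps '[[[0,-0.0027,0],[0,0,0]],[[0,-0.0027,0],[0,0,0]],[[0,-0.0027,0],[0,0,0]],[[0,-0.0027,0],[0,0,0]],[[0,0,0],[0,0,0]],[[0,0,0],[0,0,0]]]'

```text
time_s: 5.23
position: [0.453, 0.015, 0.0568]
tcp_rot: [2.287, 2.143, 0.016]
force: [29.6, -4.1, -19.0]
finger_gap: 0.112
finger_force: 20.0
```

Emit:
nudge_tcp --steps '[[[0,0,0],[0,0,0]],[[0,0,0],[0,0,0]],[[0,0,0],[0,0,0]]]' --finger_gap 0.3

```text
time_s: 5.48
position: [0.4472, 0.0148, 0.0554]
tcp_rot: [2.291, 2.148, 0.002]
force: [-0.2, -0.2, -0.7]
finger_gap: 0.277
finger_force: 0.0
```

Emit:
nudge_tcp --steps '[[[0,0,-0.0267],[0,0,0]],[[0,0,-0.04],[0,0,0]],[[0,0,-0.0467],[0,0,0]],[[0,0,-0.0533],[0,0,0]],[[0,0,-0.0533],[0,0,0]],[[0,0,-0.0533],[0,0,0]],[[0,0,0],[0,0,0]]]'

```text
time_s: 6.07
position: [0.449, 0.0154, 0.2667]
tcp_rot: [2.286, 2.144, 0.01]
force: [1.7, 0.5, 0.5]
finger_gap: 0.3
finger_force: 0.0
```

```bash
python3 - <<'E'
from h import *
go([.45,0,.2],-3.7)
for n in("wrist","top"):
    c=cam(n);p,D=vision.get_image(n);cv2.imwrite(f"pics/{n}2.png",p);np.savez(f"/tmp/{n}2.npz",p=p,D=D,K=c[0],R=c[1],e=c[2])
E
```

```text
t 6.07 tcp [0.449  0.0154 0.2667] toolz [ 0.009 -0.001 -1.   ] y az -3.68 -> d tool [-0.0153  0.0014  0.0668] rz 0.0004
```

View pics/wrist2.png

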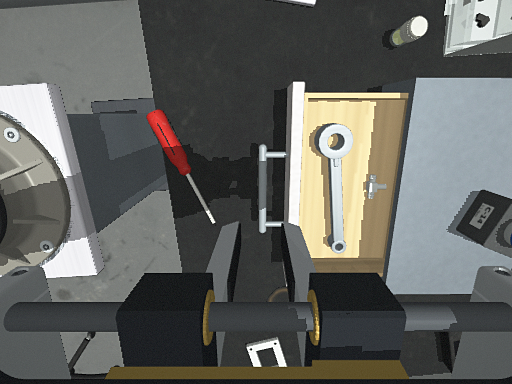

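The drawer is open and the lever lies in it, with its boss at about px (333,140), its eye at (339,246), and the fitting at (375,187). I'll locate it using bore and ring centroids.

```bash
python3 - <<'E'
from h import *
for n in("wrist","top"):
    d=np.load(f"/tmp/{n}2.npz");c=(d["K"],d["R"],d["e"]);p,D=d["p"],d["D"];P=cloud(c,D)
    hsv=cv2.cvtColor(p,cv2.COLOR_BGR2HSV)
    m=(P[...,0]>.475)&(P[...,0]<.59)&(abs(P[...,1])<.115)&(P[...,2]>.03)&(P[...,2]<.062)&(hsv[...,1]<60)
    k,l,s,_=cv2.connectedComponentsWithStats(m.astype(np.uint8));i=1+np.argmax(s[1:,4]);m=(l==i)
    print(n,s[i])
    Q=P[m]
    hi=Q[Q[:,2]>.0505];e=Q[:,1].min()
    # boss: circle from the outline, on its top plane
    vv,uu=np.nonzero(m)
    B=np.array([plane(c,a,b,.054)[:2] for a,b in zip(uu,vv)],np.float32)
    A=np.array([plane(c,a,b,.050)[:2] for a,b in zip(uu,vv)],np.float32)
    bs=B[B[:,1]>B[:,1].max()-.046];es=A[A[:,1]<A[:,1].min()+.022]
    bc,br=cv2.minEnclosingCircle(bs);ec,er=cv2.minEnclosingCircle(es)
    bc,ec=np.array(bc),np.array(ec);x=(ec-bc)/np.linalg.norm(ec-bc)
    print("boss",bc,br,"eye",ec,er,"dist",np.linalg.norm(ec-bc),"az",np.degrees(np.arctan2(x[1],x[0])),"bal",bc+.045*x,"z",np.percentile(Q[:,2],[5,50,95]))
    r=P[int(140) if n=="wrist" else 0]
    if n=="wrist":
        print([(u,*np.round(P[175,u][[0,2]],3)) for u in range(285,390,5)])
E
```

```text
wrist [ 315  123   38  130 2202]
boss [0.55238348 0.05558663] 0.026258841156959534 eye [ 0.55973911 -0.10216886] 0.01568913832306862 dist 0.15792688196602336 az -87.33041583557922 bal [0.55447941 0.01063547] z [0.0384338  0.05104521 0.05556153]
[(285, np.float64(0.488), np.float64(0.025)), (290, np.float64(0.49), np.float64(0.077)), (295, np.float64(0.496), np.float64(0.078)), (300, np.float64(0.503), np.float64(0.078)), (305, np.float64(0.518), np.float64(0.024)), (310, np.float64(0.526), np.float64(0.022)), (315, np.float64(0.534), np.float64(0.022)), (320, np.float64(0.541), np.float64(0.023)), (325, np.float64(0.549), np.float64(0.022)), (330, np.float64(0.55), np.float64(0.049)), (335, np.float64(0.556), np.float64(0.05)), (340, np.float64(0.563), np.float64(0.051)), (345, np.float64(0.579), np.float64(0.023)), (350, np.float64(0.586), np.float64(0.023)), (355, np.float64(0.594), np.float64(0.022)), (360, np.float64(0.602), np.float64(0.023)), (365, np.float64(0.61), np.float64(0.022)), (370, np.float64(0.614), np.float64(0.031)), (375, np.float64(0.62), np.float64(0.033)), (380, np.float64(0.632), np.float64(0.023)), (385, np.float64(0.64), np.float64(0.023))]
top [282 202  16   9  87]
boss [ 0.56342947 -0.0910717 ] 0.022870024666190147 eye [ 0.56398863 -0.10337739] 0.012437716126441956 dist 0.012318396203294658 az -87.39836148658799 bal [ 0.56547209 -0.13602531] z [0.03727069 0.04923396 0.0529608 ]
```

In the tool's units: 0.036 m / 0.75 = 0.048, 0.035 m / 0.75 = 0.0467, -0.112 rad / 1.5708 = -0.0713.

Emit:
nudge_tcp --steps '[[[0,0.0467,0],[0,0,-0.0713]],[[0,0.048,0],[0,0,0]],[[0,0.0467,0],[0,0,0]],[[0,0,0],[0,0,0]],[[0,0,0],[0,0,0]]]' --finger_gap 0.43

```text
time_s: 6.58
position: [0.5524, 0.0164, 0.2572]
tcp_rot: [-2.165, -2.272, 0.003]
force: [-0.6, -0.1, -0.1]
finger_gap: 0.428
finger_force: 0.0
```

```bash
python3 - <<'E'
from h import *
c=cam("wrist");go([.556,.010,.042],2.7);p,D=vision.get_image("wrist");cv2.imwrite("pics/w3.png",p);P=cloud(c,D)
hsv=cv2.cvtColor(p,cv2.COLOR_BGR2HSV)
m=(P[...,0]>.515)&(P[...,0]<.59)&(abs(P[...,1])<.115)&(P[...,2]>.03)&(P[...,2]<.062)&(hsv[...,1]<70)
k,l,s,_=cv2.connectedComponentsWithStats(m.astype(np.uint8));i=1+np.argmax(s[1:,4]);m=(l==i);print(s[i])
Q=P[m]
for y in np.arange(-.10,.09,.015):
    q=Q[abs(Q[:,1]-y)<.004]
    if len(q):print(round(y,3),len(q),q[:,0].min().round(4),q[:,0].max().round(4),np.median(q[:,2]).round(4))
print(Q.min(0),Q.max(0))
E
```

```text
t 6.58 tcp [0.5524 0.0164 0.2572] toolz [-0.004  0.001 -1.   ] y az 2.77 -> d tool [-0.0069  0.0041  0.2152] rz 0.0013
[ 247  130   37  132 1979]
-0.1 75 0.5522 0.5741 0.05
-0.085 53 0.5546 0.5697 0.0506
-0.07 54 0.5539 0.5689 0.0506
-0.055 61 0.5532 0.568 0.0506
-0.04 62 0.5525 0.5672 0.0505
-0.025 59 0.5517 0.5663 0.0505
-0.01 65 0.5511 0.5655 0.0507
0.005 59 0.5504 0.5657 0.0508
0.02 67 0.5497 0.5652 0.0505
0.035 108 0.5396 0.5719 0.0546
0.05 141 0.5323 0.5789 0.0544
0.065 169 0.5334 0.5768 0.0545
0.08 28 0.5472 0.5642 0.053
[ 0.53207782 -0.1148381   0.03004145] [0.58057566 0.07813617 0.05689858]
```

View pics/w3.png

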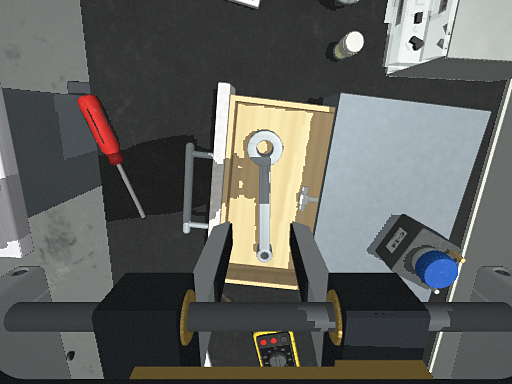

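The second view agrees: the arm's centre line is at x≈0.558 at the balance point, y≈0.0105. The fingers will straddle the arm with room on both sides, so I'll descend.

In the tool's units: 0.04 m / 0.75 = 0.0533, 0.035 m / 0.75 = 0.0467.

Emit:
nudge_tcp --steps '[[[-0.008,0.008,0],[0,0,0]],[[0,0,0.0533],[0,0,0]],[[0,0,0.0533],[0,0,0]],[[0,0,0.0533],[0,0,0]],[[0,0,0.0467],[0,0,0]],[[0,0,0],[0,0,0]],[[0,0,0],[0,0,0]]]'

```text
time_s: 7.22
position: [0.5575, 0.01, 0.1042]
tcp_rot: [-2.166, -2.273, 0.003]
force: [0.4, -0.2, 1.2]
finger_gap: 0.433
finger_force: 0.0
```

```bash
python3 -c "
from h import *
go([.558,.0105,.0445],2.6)"
```

```text
t 7.22 tcp [0.5575 0.01   0.1042] toolz [-0.003 -0.    -1.   ] y az 2.76 -> d tool [0.0005 0.0007 0.0597] rz 0.0028
```

In the tool's units: 0.02 m / 0.75 = 0.0267, 0.014 m / 0.75 = 0.0187.

Emit:
nudge_tcp --steps '[[[0,0,0.0267],[0,0,0]],[[0,0,0.0267],[0,0,0]],[[0,0,0.0187],[0,0,0]],[[0,0,0.0067],[0,0,0]],[[0,0,0],[0,0,0]],[[0,0,0],[0,0,0]]]'

```text
time_s: 7.72
position: [0.5598, 0.0103, 0.0475]
tcp_rot: [2.166, 2.273, 0.002]
force: [0.2, 0.0, -0.3]
finger_gap: 0.429
finger_force: 0.0
```

Emit:
nudge_tcp --steps '[[[0,0,0],[0,0,0]],[[0,0,0],[0,0,0]],[[0,0,0],[0,0,0]],[[0,0,0],[0,0,0]],[[0,0,0],[0,0,0]],[[0,0,0],[0,0,0]],[[0,0,0],[0,0,0]],[[0,0,0],[0,0,0]]]' --finger_gap 0.0 --squeeze 45

```text
time_s: 8.38
position: [0.559, 0.0102, 0.0459]
tcp_rot: [2.167, 2.274, 0.0]
force: [-1.9, -0.8, 6.7]
finger_gap: 0.169
finger_force: 45.0
```

In the tool's units: -0.02 m / 0.75 = -0.0267, -0.015 m / 0.75 = -0.02.

Emit:
nudge_tcp --steps '[[[0,0,-0.0067],[0,0,0]],[[0,0,-0.0133],[0,0,0]],[[0,0,-0.02],[0,0,0]],[[0,0,-0.0267],[0,0,0]],[[0,0,-0.0267],[0,0,0]],[[0,0,-0.0267],[0,0,0]],[[0,0,-0.0267],[0,0,0]],[[0,0,-0.0133],[0,0,0]],[[0,0,0],[0,0,0]],[[0,0,0],[0,0,0]],[[0,0,0],[0,0,0]],[[0,0,0],[0,0,0]]]'

```text
time_s: 9.38
position: [0.5579, 0.0102, 0.1643]
tcp_rot: [-2.166, -2.273, 0.002]
force: [-0.7, 0.6, -4.7]
finger_gap: 0.167
finger_force: 45.0
```

```bash
python3 - <<'E'
from h import *
s=monitor.sense();print(s["wrist_torque"],s["force"])
c=cam("wrist");T=(R.from_rotvec(s["tcp_rot"]).as_matrix(),np.array(s["position"]));p,D=vision.get_image("wrist");cv2.imwrite("pics/w4.png",p);P=cloud(c,D)
Q=(P-T[1])@T[0]   # tool frame
m=(abs(Q[...,0])<.14)&(abs(Q[...,1])<.03)&(abs(Q[...,2])<.03)
for x in np.arange(-.12,.08,.01):
    q=Q[m&(abs(Q[...,0]-x)<.003)]
    if len(q)>3:print(round(x,3),len(q),np.round([q[:,1].min(),q[:,1].max(),np.median(q[:,2])],4))
print(Q[m][:,0].min(),Q[m][:,0].max())
d=np.load("/tmp/top2.npz");c=(d["K"],d["R"],d["e"]);cv2.imwrite("pics/nest.png",cv2.resize(d["p"][190:250,95:195],None,fx=8,fy=8,interpolation=cv2.INTER_CUBIC))
E
```

```text
[-0.04663784 -0.09417134 -0.04444046] [-0.68883567  0.63390412 -4.7496289 ]
-0.11 74 [-0.0108  0.0115  0.0138]
-0.09 142 [-0.0073  0.0082 -0.0046]
-0.08 149 [-0.0072  0.0081 -0.0046]
-0.07 154 [-0.007   0.008  -0.0046]
-0.04 86 [-0.0074  0.0083 -0.0046]
-0.03 182 [-0.0073  0.0082 -0.0046]
-0.02 195 [-0.0072  0.0081 -0.0046]
-0.01 200 [-0.0073  0.0083 -0.0047]
-0.0 249 [-0.0074  0.0083 -0.0048]
0.01 1419 [-0.0196  0.0204 -0.0096]
0.02 202 [-0.0083  0.0092 -0.0074]
0.03 596 [-0.0199  0.0203 -0.0086]
0.04 606 [-0.0232  0.0255 -0.0084]
0.05 481 [-0.0224  0.0233 -0.0086]
0.06 706 [-0.0191  0.0201 -0.0086]
0.07 124 [-0.0062  0.0068 -0.0003]
-0.11655352575375344 0.06794178393584173
```

View pics/nest.png

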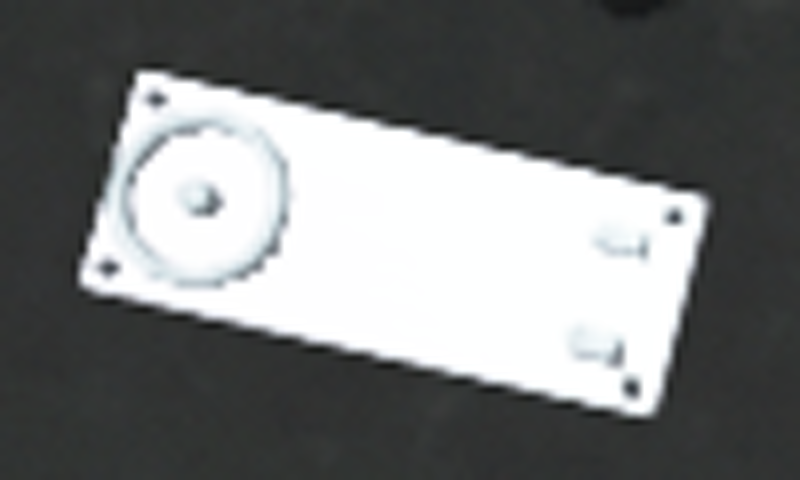

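View pics/w4.png

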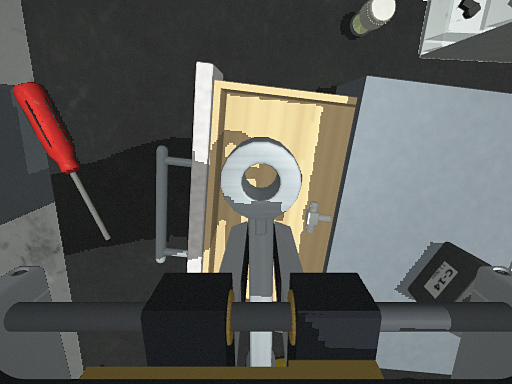

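Pin at crop px (205,198) and fork blocks at (622,240) and (597,345). The pin-to-fork distance comes out at 158 mm against 160 mm expected, and the axis at -102° matches the plate edge. The lever hangs level in the grip, with the boss axis 44–45 mm from the TCP. I'll carry it over at height.

In the tool's units: 0.031 m / 0.75 = 0.0413, 0.02 m / 0.75 = 0.0267.

Emit:
nudge_tcp --steps '[[[0.0133,0,0],[0,0,0]],[[0.0267,-0.002,0],[0,0,0]],[[0.0413,-0.002,0],[0,0,0]],[[0.0413,-0.002,0],[0,0,0]],[[0.0413,-0.002,0],[0,0,0]],[[0.0413,-0.002,0],[0,0,0]],[[0.0413,-0.002,0],[0,0,0]],[[0.0413,-0.002,0],[0,0,0]],[[0.0413,-0.002,0],[0,0,0]],[[0.0413,-0.002,0],[0,0,0]],[[0.0413,-0.002,0],[0,0,0]],[[0.0413,-0.002,0],[0,0,0]],[[0.02,0,0],[0,0,0]],[[0.0107,0,0],[0,0,0]],[[0,0,0],[0,0,0]]]'

```text
time_s: 10.68
position: [0.5236, 0.3742, 0.1649]
tcp_rot: [-2.164, -2.276, 0.001]
force: [-0.4, -1.3, -5.6]
finger_gap: 0.169
finger_force: 45.0
```

Emit:
nudge_tcp --steps '[[[0,0,0],[0,0,0.0191]],[[0,0,0],[0,0,0.0318]],[[0,0,0],[0,0,0.0318]],[[0,0,0],[0,0,0.0318]],[[0,0,0],[0,0,0.0318]],[[0,0,0],[0,0,0.0191]],[[0,0,0],[0,0,0]],[[0,0,0],[0,0,0]],[[0,0,0],[0,0,0]],[[0,0,0],[0,0,0]]]'

```text
time_s: 11.52
position: [0.5249, 0.3716, 0.1655]
tcp_rot: [2.444, 1.974, -0.0]
force: [0.1, 0.2, -4.7]
finger_gap: 0.167
finger_force: 45.0
```

```bash
python3 -c "
from h import *
go([.524,.372,.1015],-12)"
```

```text
t 11.52 tcp [0.5249 0.3716 0.1655] toolz [-0. -0. -1.] y az -12.13 -> d tool [ 0.0002 -0.001   0.064 ] rz -0.0024
```

In the tool's units: 0.014 m / 0.75 = 0.0187, 0.012 m / 0.75 = 0.016.

Emit:
nudge_tcp --steps '[[[0,-0.0013,0.008],[0,0,0]],[[0,0,0.016],[0,0,0]],[[0,0,0.0187],[0,0,0]],[[0,0,0.0187],[0,0,0]],[[0,0,0.016],[0,0,0]],[[0,0,0.008],[0,0,0]],[[0,0,0],[0,0,0]],[[0,0,0],[0,0,0]],[[0,0,0],[0,0,0]],[[0,0,0],[0,0,0]],[[0,0,0],[0,0,0]],[[0,0,0],[0,0,0]]]'

```text
time_s: 12.52
position: [0.524, 0.3724, 0.102]
tcp_rot: [2.444, 1.974, 0.001]
force: [-0.4, 0.0, -5.3]
finger_gap: 0.17
finger_force: 45.0
```

```bash
python3 - <<'E'
from h import *
go([.524,.372,.1015],-12)
s=monitor.sense();c=cam("wrist");Rt=R.from_rotvec(s["tcp_rot"]).as_matrix();p,D=vision.get_image("wrist");cv2.imwrite("pics/w5.png",p);P=cloud(c,D);Q=(P-s["position"])@Rt
m=(Q[...,0]>.02)&(Q[...,0]<.1)&(abs(Q[...,1])<.03)&(Q[...,2]>-.013)&(Q[...,2]<-.004)
q=Q[m];print("boss tool y/x range",q.min(0),q.max(0))
n=(P[...,2]>.006)&(P[...,2]<.03)&(P[...,1]>.38)&(abs(P[...,0]-.53)<.1);print("nest seen",P[n].min(0),P[n].max(0),n.sum())
p,D=vision.get_image("top");P=cloud(cam("top"),D)
print("drawer front x", [np.round(P[v,265],3).tolist() for v in range(216,236,3)])
m=(P[...,2]>.07)&(P[...,2]<.085)&(P[...,0]<.53)&(abs(P[...,1])<.16);print("front panel",m.sum(),P[m].mean(0))
cv2.imwrite("pics/top5.png",p)
E
```

```text
t 12.52 tcp [0.524  0.3724 0.102 ] toolz [ 0.001  0.    -1.   ] y az -12.15 -> d tool [-0.0004  0.0001  0.0005] rz -0.0027
boss tool y/x range [ 0.0200024  -0.0235781  -0.01122493] [ 0.06786625  0.02399413 -0.00401191]
nest seen [0.43002207 0.38006993 0.00602071] [0.58385692 0.54169004 0.02997614] 6303
drawer front x [[0.535, -0.02, 0.022], [0.526, -0.02, 0.018], [0.517, -0.02, 0.018], [0.506, -0.019, 0.069], [0.497, -0.019, 0.079], [0.49, -0.02, 0.036], [0.482, -0.021, -0.002]]
front panel 559 [ 0.48916334 -0.01088944  0.07658088]
```

View pics/w5.png

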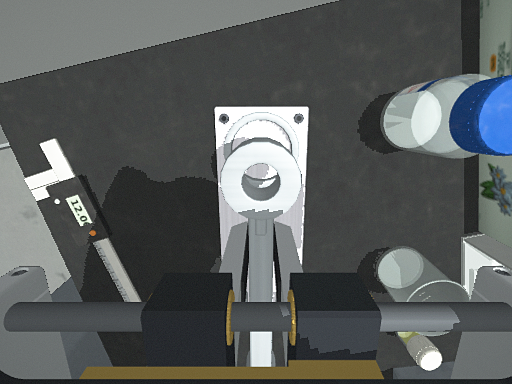

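View pics/top5.png

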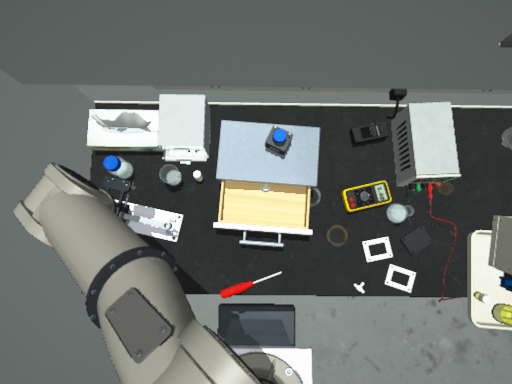

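The wrist view shows the boss over the plate axis, partly hiding the cup (ring top at about px (265,111), plate edges at columns 217 and 308). The top view shows the drawer fully out and everything upright. One numeric cross-check of the cup position, then hand-in.

```bash
python3 - <<'E'
from h import *
c=cam("wrist");s=monitor.sense();Rt=R.from_rotvec(s["tcp_rot"]).as_matrix()
g=cv2.imread("pics/w5.png").min(2)
f=lambda u,v,z:((plane(c,u,v,z)-s["position"])@Rt)[:2].round(4)
for v in(115,125,200):
    u=np.nonzero(g[v,190:340]>150)[0]+190;print(v,u.min(),u.max(),f(u.min(),v,.01),f(u.max(),v,.01))
print("ring top",f(262,112,.02),"plate end",f(262,106,.01))
E
```

```text
115 215 307 [ 0.0811 -0.0403] [0.0811 0.0416]
125 215 307 [ 0.0724 -0.0407] [0.0724 0.042 ]
200 219 304 [ 0.0017 -0.0401] [0.0017 0.0425]
ring top [0.0836 0.0015] plate end [0.0887 0.0015]
```

In the tool's units: 0.0015 m / 0.75 = 0.002, 0.001 m / 0.75 = 0.0013.

Emit:
nudge_tcp --steps '[[[0.002,0.0007,0],[0,0,0]],[[0.0013,0,0],[0,0,0]],[[0,0,0],[0,0,0]],[[0,0,0],[0,0,0]],[[0,0,0],[0,0,0]],[[0,0,0],[0,0,0]],[[0,0,0],[0,0,0]],[[0,0,0],[0,0,0]]]'

```text
time_s: 13.28
position: [0.5248, 0.3746, 0.1015]
tcp_rot: [-2.444, -1.974, 0.0]
force: [-0.1, 0.3, -5.0]
finger_gap: 0.167
finger_force: 45.0
```

```bash
python3 -c "
from workcell import robot
print(robot.finish_job())"
```

```text
the job is handed in; nothing more can be done
None
```

I handed the job in at 13.3 s; `finish_job()` returned no verdict. By my measurements the drawer is at its stop and the lever is held level about 5 cm above the nest, with boss and eye within about 5 mm of the cup and fork. Nothing was knocked over in the last top view.

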